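# Set, shut and pin the plate press

## Task

Turn the dial of the plate press to the three-dot mark, then swing its hinged lid fully shut over the well plate, take the long locking pin (the one with the straight grip) from the stand and push it through the lid's tongue into the hole below until its collar rests on the lid. Finish still gripping the pin and pressing it firmly downward, so that the lid stays clamped shut; do not let go. Leave the short pin in the stand and do not disturb the other things on the bench.

Things in the scene. Friction and masses are not known exactly. Their poses are not given: they have to be found in the camera images.
- press: Plate press, white, fixed to the bench. Origin under the centre of its square lower half (130 x 130 mm, top at z = 40 mm, a well plate lying inside); x points to the hinge side, y to the left seen from the front. A lug with the lock hole stands out 44 mm at the front (x -65 to -109 mm, 50 mm wide, top z = 40 mm). A console, top z = 40 mm, adjoins at y -65 to -235 mm and carries the dial.
- lock_hole (a point): Mouth of the upright hole in the press's front lug, in press frame at (-87, 0, 40) mm. Hole 12.5 mm wide and 34 mm deep. With the lid shut, the lid's tongue, 10 mm thick with an equal hole through it, lies on the lug, so the upper mouth is then 10 mm above this point.
- lid_hinge (a point): Point on the middle of the lid's hinge axis, in press frame at (60, 0, 45) mm; the axis is along the press's y.
- lid_tongue (a point): Point on the lid, moving with it: centre of the hole in its tongue, on the outer (upper) face, 147 mm from the hinge axis.
- lid (a joint): Opening angle of the lid, rad: 0 fully shut (level), about 1.15 to 1.4 at the start (standing up, leaning to the robot). The lid is an aluminium plate 10 mm thick (hinge axis at mid thickness), 122 mm wide from 5 to 125 mm from the hinge, then a tongue 50 mm wide to 169 mm. Its stiff hinge stays where it is left; about 2 N at the tongue moves it.
- dial (a joint): Angle of the dial, rad, growing clockwise seen from above. It clicks into four detents at 0, 0.5, 1.0 and 1.5, marked on the console by radial rows of one, two, three and four dots; three dots = 1.0. It starts near the first or second. Peak detent torque about 0.07 N m. With press yaw Y the pointer, and the grip bar, lie along world yaw Y + 0.75 - angle.
- dial_axis (a point): Point on the dial's upright axis at the height to grip, 66 mm above the bench, in press frame at (-40, -180, 66) mm. The dial's black grip bar is 42 mm long, 13 mm thick, from 49 to 80 mm above the bench (its round skirt, 46 mm wide, lies below); the pointer end carries a nose and a fine white line.
- lock_pin: Locking pin, loose, steel, standing upright in one hole of the stand. Origin at its tip (lowest point), z up along it. Shank 10 mm thick and 40 mm long with a tapered tip, then a collar 24 mm wide and 4 mm thick, then a straight ridged round grip 16 mm wide from 44 to 84 mm. In the stand its tip is 8 mm above the bench; seated in the press its tip is 10 mm above the bench. 50 to 100 g.
- stop_pin: The other, short pin, to be left alone: steel, origin at its tip, shank 22 mm, 24 mm collar, mushroom head 28 mm wide at the top (49 mm). Stands in the stand's other hole.
- pin_stand: Fixed grey block, 150 (its x) x 50 (its y) x 48 mm high, origin under its centre, with two holes at x = -45 and +45 mm; either pin may be in either hole. The pins' collars rest on its top.
- bottle_amber: Bystander: small amber bottle, 57 mm wide, 114 mm high, origin under it.
- beaker_50: Bystander: small beaker, 46 mm wide, 57 mm high, origin under it.
- petri: Bystander: closed petri dish, 58 mm wide, 15 mm high, origin under it.
- timer: Bystander: bench timer, 62 x 62 x 20 mm, origin under it.

How it is judged (in metres and radians):
On the way, in this order (a step that is already met when the one before it is completed fails the run):
1. the dial stands at the three-dot mark (value of joint dial between 0.85 and 1.15 rad), for 0.2 s.
2. the lid is fully shut (value of joint lid below 0.03 rad), for 0.2 s.
3. the locking pin is through the lid's tongue and home in the lug (horizontal distance between lock_pin and lock_hole below 0.004 m and z of lock_pin in the frame of press below 0.0125 m and angle between lock_pin's own z axis and vertical below 0.08 rad and value of joint lid below 0.03 rad), for 0.2 s.
At the end, for the whole second after the job is handed in: Dial within 0.15 rad of three dots (1.0); lid within 0.03 rad of shut; locking pin upright (0.08 rad), within 4 mm of the hole axis and 2.5 mm of home, still held by the fingers (over 2 N) and pressed onto the press with over 4 N; short pin within 20 mm of where it stood (all of step 1 and all of step 3 and contact force between the fingers and lock_pin above 2 N and contact force between lock_pin and press above 4 N and distance of stop_pin from where it was at the start of the episode below 0.02 m); the arm keeps its last pose, push and grip.
It fails at once if bottle_amber is pushed more than 30 mm away (distance of bottle_amber from where it was at the start of the episode above 0.03 m).
It fails at once if beaker_50 is pushed more than 30 mm away (distance of beaker_50 from where it was at the start of the episode above 0.03 m).
It fails at once if petri is pushed more than 30 mm away (distance of petri from where it was at the start of the episode above 0.03 m).
It fails at once if timer is pushed more than 30 mm away (distance of timer from where it was at the start of the episode above 0.03 m).
It fails at once if the short pin is taken out of the stand (distance of stop_pin from where it was at the start of the episode above 0.02 m).
It also fails if it takes over 72 s, if anything falls off the work surface, if the arm or the gripper's body presses on something with over 40 N, if the wrist force passes 120 N, or if a joint passes its speed limit or range.

## Robot

A 6-joint arm with a two-finger parallel gripper is mounted at the origin on a cart in front of the work surface, level with it; the furniture and walls round the work are solid. World frame = base frame: x ahead of the robot, y to its left, z up, the work surface at z = 0. Lengths are in m, angles in degrees, forces in N, time in s.
With the tool pointing down it reaches from about 0.225 to 0.875 m from the base axis. Payload 3.4 kg.
Tool frame: the origin (TCP) lies at the very end of the fingers, on their centre line; the grasp point (between the pads) lies 19 mm behind it; z points along the fingers, y is the line along which they close (so a half turn about z gives the same grasp; the last joint's range is limited). The gripper opens to 85 mm and grips with 20 to 120 N. Pads are 22 mm wide; open, the fingers measure 114 mm over their backs; the gripper's body (76 mm by 85 mm) begins 54 mm behind the grasp point. The pads swing forward as they close: fully open they stand 13 mm farther back than shut.
Start: joints at [-73.167, 15.808, 86.224, -0, 77.962, -6.933], TCP at [0.232, -0.526, 0.231] pointing down, gripper open.
Joint ranges: [-165.64, 165.64], [-43.16, 119.46], [12.63, 154.43], [-67.54, 247.53], [6.08, 155.33], [-154.97, 154.97]. Speed limits (degrees/s): [147.25, 147.25, 180, 180, 180, 180].

## Interface

Orientations are given as [roll, pitch, yaw] about the fixed x, y, z axes, in that order (R = Rz(yaw) Ry(pitch) Rx(roll)).
In Python, from station import robot, camera, calibration, workorder, regions_of, place_of gives the robot as it stands. The module is installed in compiled form; this text tells all that it offers. Calls block until the motion is done:
- robot.move_ptp(position, orientation): joint-space move of the TCP to a pose.
- robot.move_straight(position, attitude=None, max_speed=0.15): straight line of the TCP; attitude=None keeps the orientation; max_speed is the mean speed in m/s.
- robot.move_j(angles): joint-space move.
- robot.set_gripper(opening, squeeze=None): finger opening in m; squeeze is the grip in N (None keeps the last); returns when the fingers have stopped.
- robot.hold(seconds).
- robot.solve_ik(position, orientation): joint angles nearest the present ones, or None.
- camera(name): name is "scene" or "top"; returns (picture, depth): 400x640x3 uint8, blue, green, red; 400x640 float32, m along the optical axis (not along the pixel's ray), 0 where there is no reading.
- calibration(name): a dict with "intrinsics" (3x3 intrinsics, pixels), "xyz" and "orientation" of the camera in the world. Camera axes: x right, y up, looking along -z (the intrinsics and any distortion apply to the point x, -y, -z); pixel columns grow to the right and rows downward; lengths in m; the calibration is good to about 2 mm. A picture is of the moment at which its call begins. calibration takes no time and is no camera call.
A pose or a line that the arm cannot do raises robot.Unreachable and nothing moves.
- workorder.close_job(): hands the job in; it is judged then, once.
Trained networks look in the newest picture that a camera, given by its name, has taken for a name from the list of things; names that differ only in an ending like _2 or _b are one class to them, and where a whole thing is asked for, a point or a joint stands for the part that bears it (a point fixed in the world has none). Each returns a list of dicts, best first, with "confidence" (0 to 1); they miss things now and then, are a little off and sometimes report something else, mostly with a low value. They report only what shows in the picture. A call takes as long as a camera call.
- regions_of(camera, label): "region" (400x640 bool, what is visible of it) and "uv" ([column, row] in pixels, amid what is visible of it).
- place_of(camera, label): "uv" ([column, row] in pixels: a listed point, or the origin of a listed thing).
Readings, each from a call of its own:
- robot.current_time(): time.
- robot.current_joint_pos(): joint angles.
- robot.current_joint_velocities(): joint speeds.
- robot.current_tau(): joint torques, N m.
- robot.current_eef_pos(): TCP position.
- robot.current_tool_rot(): TCP orientation.
- robot.current_wrist_force(): force on the tool from outside, world axes, zero at the start.
- robot.current_torque(): the same for the moment, N m.
- robot.current_opening(): finger opening in m.
- robot.current_finger_force(): force on a finger pad.
Only numpy, scipy, OpenCV 4.12 (cv2) and the standard library are available. Lean on these libraries where they do the work, as an engineer would, in place of code of your own. Each camera call takes 0.05 s, during which the arm holds its last target. There are 200 camera calls.

## Working session

There is one attempt and no reset: what is moved stays moved. The work goes in short steps, each a Python script; the robot and the scene stay as the last script left them, time stands still between calls to the robot, and variables do not carry over. Pictures are saved under pics/ and viewed, at most 10 in all, crops included, and the job is handed in when it is done.

```bash
mkdir -p pics
cat > h.py <<'E'
import numpy as np, cv2
from scipy.spatial.transform import Rotation as R
from station import robot, camera, calibration, workorder, regions_of, place_of
def cam(n):
    c=calibration(n); return np.array(c["intrinsics"]),np.array(c["xyz"]),c["orientation"],c
def ray(n,uv):
    K,t,o,c=cam(n); Rm=R.from_euler('xyz',o,degrees=True).as_matrix()
    p=np.linalg.inv(K)@[uv[0],uv[1],1]; return t,Rm@np.array([p[0],-p[1],-p[2]])
def atz(n,uv,z):
    t,d=ray(n,uv); return t+d*(z-t[2])/d[2]
def cloud(n,depth,mask=None):
    K,t,o,c=cam(n); Rm=R.from_euler('xyz',o,degrees=True).as_matrix()
    v,u=np.nonzero((depth>0)&(mask if mask is not None else True)); z=depth[v,u]
    P=np.c_[(u-K[0,2])/K[0,0]*z,-(v-K[1,2])/K[1,1]*z,-z]
    return P@Rm.T+t,u,v
def proj(n,P):
    K,t,o,c=cam(n); Rm=R.from_euler('xyz',o,degrees=True).as_matrix()
    q=(np.atleast_2d(P)-t)@Rm; return np.c_[K[0,0]*q[:,0]/-q[:,2]+K[0,2],-K[1,1]*q[:,1]/-q[:,2]*1+K[1,2]] if 0 else np.c_[K[0,0]*q[:,0]/-q[:,2]+K[0,2],K[1,1]*(-q[:,1])/-q[:,2]+K[1,2]]
E
python3 - <<'E'
from h import *
np.set_printoptions(precision=4,suppress=True)
D={}
for n in("scene","top"):
    im,d=camera(n); cv2.imwrite(f"pics/{n}0.png",im); np.save(f"{n}0.npy",d)
    print(n,calibration(n))
    for l in ["lock_hole","lid_hinge","lid_tongue","dial_axis","lock_pin","stop_pin","pin_stand","press","bottle_amber","beaker_50","petri","timer"]:
        z={"lock_hole":.04,"lid_hinge":.045,"dial_axis":.066,"lock_pin":.008,"stop_pin":.026}.get(l,0)
        r=place_of(n,l)[:2]
        print(l,[(np.round(x["uv"],1),round(x["confidence"],2),atz(n,x["uv"],z)[:2]) for x in r])
    for l in["lock_pin","stop_pin","dial_axis","lid_tongue","pin_stand"]:
        r=regions_of(n,l)[:1]
        for x in r:
            P,u,v=cloud(n,d,x["region"]); np.save(f"{n}_{l}.npy",x["region"])
            print(" reg",l,x["confidence"],x["uv"],len(P),np.percentile(P,[2,50,98],axis=0).tolist() if len(P) else 0)
E
```

```text
scene {'intrinsics': array([[468.1348,   0.    , 318.6765],
       [  0.    , 468.1348, 205.6093],
       [  0.    ,   0.    ,   1.    ]]), 'xyz': array([-0.5605, -0.565 ,  0.7211]), 'orientation': array([ 61.8819,   0.3434, -61.3879])}
lock_hole [(array([305.5, 208.2]), 0.79, array([0.523 , 0.0766]))]
lid_hinge [(array([332.5, 188.9]), 0.95, array([0.6719, 0.0602]))]
lid_tongue []
dial_axis [(array([366.4, 211.2]), 0.63, array([ 0.5487, -0.1132]))]
lock_pin [(array([432.5, 263.4]), 0.59, array([ 0.467 , -0.3393]))]
stop_pin [(array([448.1, 244.6]), 0.55, array([ 0.5472, -0.3567]))]
pin_stand [(array([368.6, 212.3]), 0.29, array([ 0.6571, -0.0767]))]
press [(array([324. , 207.7]), 0.86, array([0.6177, 0.063 ]))]
bottle_amber []
beaker_50 [(array([409.3, 226. ]), 0.7, array([ 0.6359, -0.2188])), (array([307.6, 204.9]), 0.61, array([0.6095, 0.1195]))]
petri []
timer [(array([206.5, 217.8]), 0.57, array([0.3868, 0.3561])), (array([441.8, 261.5]), 0.29, array([ 0.4987, -0.356 ]))]
 reg lock_pin 0.51 [434.4, 247.3] 130 [[0.4507858664224247, -0.34226715530192464, 0.027619125992403484], [0.
[... 2266 characters left out ...]
_axis 0.84 [326.1, 188.9] 4974 [[0.5076939337877725, -0.16938882385578846, 0.009252104924971612], [0.5926694708802108, -0.01575635895719343, 0.039576813549938916], [0.6577674173830337, 0.11648111813000186, 0.1695330481108656]]
 reg lid_tongue 0.66 [305.5, 163.4] 175 [[0.6267576281228989, 0.00018885002586846458, -0.0035196047969891886], [0.6353687268947908, 0.04237212558455648, 0.16917192996187014], [0.6805923850178639, 0.10481232052078822, 0.21334459655298232]]
 reg pin_stand 0.7 [438.0, 216.7] 939 [[0.4343304410323349, -0.37873624658276767, 0.0038998471167283276], [0.5035859933991272, -0.3387290962125649, 0.047257813459263165], [0.5773971043673236, -0.3052849783289394, 0.05214585052471356]]
```

Run:
```python
import cv2,numpy as np
a=cv2.imread("pics/top0.png")[120:260,180:480]; b=cv2.imread("pics/scene0.png")[130:300,180:500]
cv2.imwrite("pics/a.png",cv2.resize(a,(800,373),interpolation=cv2.INTER_CUBIC))
cv2.imwrite("pics/b.png",cv2.resize(b,(800,425),interpolation=cv2.INTER_CUBIC))
```

```text
(no output)
```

View pics/a.png

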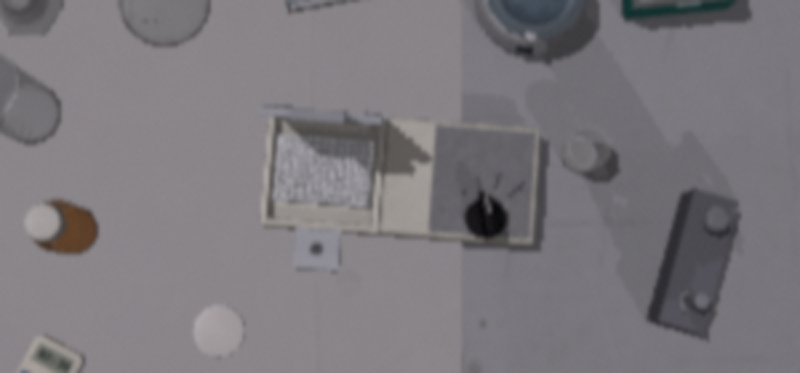

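View pics/b.png

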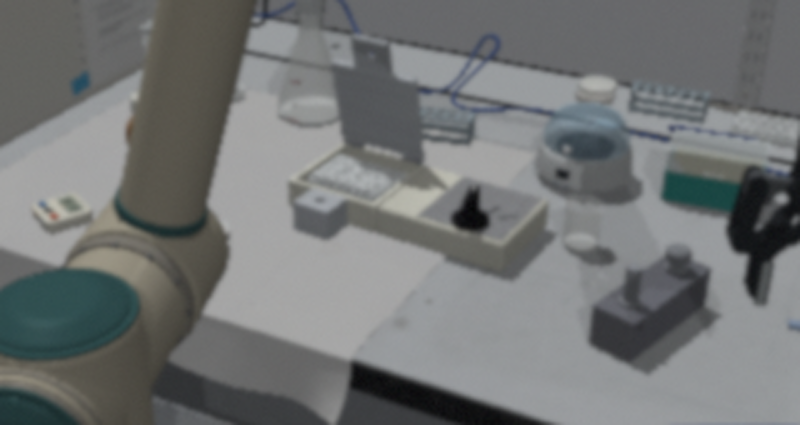

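```bash
cat > fit.py <<'E'
from h import *
from scipy.optimize import minimize
from scipy.ndimage import map_coordinates, gaussian_filter
np.set_printoptions(precision=4,suppress=True)
def T(p,Q):
    c,s=np.cos(p[2]),np.sin(p[2]); Q=np.atleast_2d(Q); return np.c_[p[0]+c*Q[:,0]-s*Q[:,1],p[1]+s*Q[:,0]+c*Q[:,1],Q[:,2]]
def seg(a,b,n=60): return np.linspace(a,b,n)
def edges(segs,names,p0,sig=1.0):
    G={}
    for n in names:
        g=cv2.imread(f"pics/{n}0.png").astype(float)
        gs=[gaussian_filter(g[...,k],sig) for k in range(3)]
        G[n]=sum(np.hypot(*np.gradient(x)) for x in gs)
    def f(p): 
        s=0
        for n in names:
            for a,b in segs[n]:
                uv=proj(n,T(p,seg(a,b))); s-=np.minimum(map_coordinates(G[n],[uv[:,1],uv[:,0]],order=1),40).mean()
        return s
    best=None
    for dx in np.arange(-.008,.0081,.002):
      for dy in np.arange(-.008,.0081,.002):
        for da in np.arange(-.06,.061,.02):
          q=np.array(p0)+[dx,dy,da]; v=f(q)
          if best is None or v<best[0]: best=(v,q)
    r=minimize(f,best[1],method='Nelder-Mead',options=dict(initial_simplex=best[1]+np.array([[0,0,0],[.002,0,0],[0,.002,0],[0,0,.02]]),xatol=1e-5,fatol=1e-4))
    return r.x,r.fun
if __name__=="__main__":
    z=.04
    A=lambda x,y,z=.04:np.array([x,y,z])
    body=[(A(-.065,.065),A(-.065,.03)),(A(-.065,-.03),A(-.065,-.235)),(A(-.065,-.235),A(.065,-.235)),(A(-.065,.065),A(.04,.065)),(A(.065,-.08),A(.065,-.235)),
      (A(-.109,.025),A(-.109,-.025)),(A(-.109,.025),A(-.07,.025)),(A(-.109,-.025),A(-.07,-.025))]
    for names in(["top"],["scene"],["top","scene"]):
        p,fv=edges({n:body for n in names},names,[.606,.063,-.066])
        print("press",names,p,np.degrees(p[2]),fv,"hole",T(p,[-.087,0,.04])[0],"dial",T(p,[-.04,-.18,.066])[0])
    for names,w in((["top"],0),(["scene"],0),(["top","scene"],0)):
        S=[(A(sx*.075,-.025,.048),A(sx*.075,.025,.048)) for sx in(-1,1)]+[(A(-.075,sy*.025,.048),A(.075,sy*.025,.048)) for sy in(-1,1)]
        p,fv=edges({n:S for n in names},names,[.51,-.345,1.35])
        print("stand",names,p,np.degrees(p[2]),fv,"holes",T(p,[[-.045,0,0],[.045,0,0]])[:,:2].tolist())
    # hole blob
    for n,uv in(("top",(298.5,213)),("scene",(305.5,208.2))):
        g=cv2.cvtColor(cv2.imread(f"pics/{n}0.png"),cv2.COLOR_BGR2GRAY).astype(float)
        u0,v0=map(int,np.round(uv)); w=g[v0-4:v0+5,u0-4:u0+5]; print(w.astype(int))
        wt=np.clip(np.median(w)-8-w,0,None); vv,uu=np.mgrid[v0-4:v0+5,u0-4:u0+5]
        c=[(wt*uu).sum()/wt.sum(),(wt*vv).sum()/wt.sum()]; print(n,"hole",c,atz(n,c,.038))
    for n in("top","scene"):
        d=np.load(f"{n}0.npy"); P,u,v=cloud(n,d)
        m=(np.hypot(P[:,0]-.552,P[:,1]+.116)<.035)&(P[:,2]>.058)&(P[:,2]<.095); Q=P[m]
        C=np.cov(Q[:,:2].T); w,V=np.linalg.eigh(C); print(n,"bar",m.sum(),Q.mean(0),np.sqrt(w),np.degrees(np.arctan2(V[1,1],V[0,1])))
        m=(abs(P[:,0]-.64)<.06)&(abs(P[:,1]-.05)<.07)&(P[:,2]>.07)&(P[:,2]<.25); Q=P[m]
        c=Q.mean(0); U,s,Vt=np.linalg.svd(Q-c,full_matrices=False); print(n,"lid",len(Q),c,Vt[2],s/np.sqrt(len(Q)),Q[:,2].max(),Q[Q[:,2]>.19].mean(0))
        for c0 in((.457,-.337),(.549,-.359)):
            m=(np.hypot(P[:,0]-c0[0],P[:,1]-c0[1])<.025)&(P[:,2]>.06); print(n,"pin",m.sum(),P[m].mean(0),P[m][:,2].max(),P[m&(P[:,2]>.08)].mean(0), (P[m].max(0)+P[m].min(0))/2)
    im=cv2.imread("pics/top0.png")[180:220,335:390]; cv2.imwrite("pics/c.png",cv2.resize(im,(660,480),interpolation=cv2.INTER_CUBIC))
E
python3 fit.py
```

```text
Traceback (most recent call last):
  File "fit.py", line 34, in <module>
    p,fv=edges({n:body for n in names},names,[.606,.063,-.066])
         ~~~~~^^^^^^^^^^^^^^^^^^^^^^^^^^^^^^^^^^^^^^^^^^^^^^^^^
  File "fit.py", line 24, in edges
    q=np.array(p0)+[dx,dy,da]; v=f(q)
                                 ~^^^
  File "fit.py", line 18, in f
    uv=proj(n,T(p,seg(a,b))); s-=np.minimum(map_coordinates(G[n],[uv[:,1],uv[:,0]],order=1),40).mean()
  File "h.py", line 17, in proj
    K,t,o,c=cam(n); Rm=R.from_euler('xyz',o,degrees=True).as_matrix()
            ~~~^^^
  File "h.py", line 5, in cam
    c=calibration(n); return np.array(c["intrinsics"]),np.array(c["xyz"]),c["orientation"],c
ValueError: time passes only in moves, steps and waits
```

Too many calibration calls; cache it.

```bash
python3 - <<'E'
s=open('h.py').read()
s=s.replace("def cam(n):","import functools\n@functools.lru_cache(None)\ndef cam(n):")
open('h.py','w').write(s)
E
python3 fit.py
```

```text
press ['top'] [ 0.6101  0.0512 -0.1495] -8.563171967120311 -150.9804337972651 hole [0.524  0.0642 0.04  ] dial [ 0.5437 -0.1208  0.066 ]
press ['scene'] [ 0.6     0.0568 -0.0823] -4.717934816927493 -261.2622493147411 hole [0.5133 0.0639 0.04  ] dial [ 0.5454 -0.1193  0.066 ]
press ['top', 'scene'] [ 0.6091  0.0527 -0.1434] -8.214578156874591 -390.59863189491426 hole [0.523  0.0652 0.04  ] dial [ 0.5438 -0.1197  0.066 ]
stand ['top'] [ 0.5073 -0.3349  2.8344] 162.40112784691502 -113.87755128450895 holes [[0.5502144811698686, -0.34849470581293573], [0.46442678540124605, -0.32128310434021357]]
stand ['scene'] [ 0.5194 -0.3293  1.2609] 72.24504377187615 -100.87081865511615 holes [[0.5057080349949874, -0.3721157523437911], [0.5331532364203693, -0.286402504133726]]
stand ['top', 'scene'] [ 0.5188 -0.3299  1.2413] 71.11925388715174 -124.27894583696666 holes [[0.5042190486905569, -0.37245946233878147], [0.5333430013385967, -0.2873019883147433]]
[[142 142 142 141 140 141 142 143 142]
 [141 142 139 132 127 128 134 140 141]
 [141 140 129 111 102 104 117 135 140]
 [141 135 115  87  75  78  99 12
[... 1107 characters left out ...]
847356 [nan nan nan] [ 0.5486 -0.3595  0.07  ]
scene bar 76 [ 0.5422 -0.1208  0.0744] [0.0039 0.0129] -173.69449204518435
scene lid 1110 [0.6408 0.0532 0.1356] [ 0.9799 -0.0614  0.1896] [0.0396 0.0333 0.0027] 0.21464519487192946 [0.6282 0.0553 0.2038]
scene pin 91 [ 0.4573 -0.3339  0.0791] 0.09541241939182399 [ 0.4579 -0.3338  0.0892] [ 0.4593 -0.333   0.0778]
scene pin 79 [ 0.5422 -0.3595  0.0721] 0.07728783952829732 [nan nan nan] [ 0.5444 -0.3587  0.0699]fit.py:53: RuntimeWarning: Mean of empty slice.
  m=(np.hypot(P[:,0]-c0[0],P[:,1]-c0[1])<.025)&(P[:,2]>.06); print(n,"pin",m.sum(),P[m].mean(0),P[m][:,2].max(),P[m&(P[:,2]>.08)].mean(0), (P[m].max(0)+P[m].min(0))/2)
  ret = um.true_divide(
```

View pics/c.png

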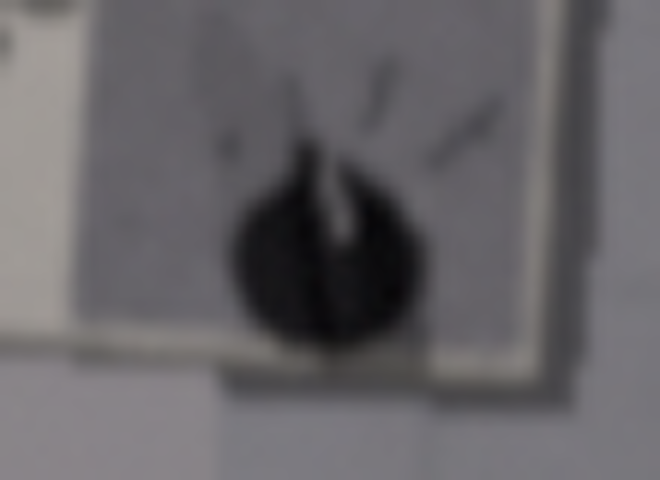

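```bash
cat >> h.py <<'E'
def st(tag):
    print(tag,"t",np.round(robot.current_time(),2),"p",np.round(robot.current_eef_pos(),4),"rot",np.round(robot.current_tool_rot(),1),"F",np.round(robot.current_wrist_force(),1),"op",np.round(robot.current_opening(),4),"ff",np.round(robot.current_finger_force(),1))
E
python3 - <<'E'
from h import *
D=[.551,-.1175]
print(np.round(robot.solve_ik(D+[.13],[180,0,9]),1),np.round(robot.solve_ik(D+[.056],[180,0,-25]),1))
st("start")
robot.set_gripper(.045,40)
robot.move_ptp(D+[.13],[180,0,9]); 
robot.move_straight(D+[.056],max_speed=.1); st("down")
robot.set_gripper(0.0,40); st("grip")
for y in(-5,-19,-21): robot.move_straight(D+[.056],[180,0,y]); st(y)
robot.set_gripper(.045); st("rel")
robot.move_straight(D+[.15],max_speed=.15); st("up")
im,d=camera("top"); np.save("top1.npy",d); cv2.imwrite("pics/top1.png",im)
P,u,v=cloud("top",d); m=(np.hypot(P[:,0]-.552,P[:,1]+.116)<.035)&(P[:,2]>.058)&(P[:,2]<.095); Q=P[m]
w,V=np.linalg.eigh(np.cov(Q[:,:2].T)); print(m.sum(),Q.mean(0),np.degrees(np.arctan2(V[1,1],V[0,1])))
E
```

```text
[-19.1  19.1  96.6  -0.   64.3  61.9] [-19.1  23.5 102.   -0.   54.5  95.9]
start t 1.8 p [ 0.2317 -0.5263  0.2313] rot [180.    0.   23.8] F [0.3 0.1 0.2] op 0.0855 ff 0.0
down t 5.08 p [ 0.5515 -0.1178  0.0565] rot [ 1.8e+02 -1.0e-01  9.0e+00] F [ 0.1 -0.3 -0.4] op 0.0448 ff 0.0
grip t 5.46 p [ 0.5517 -0.1192  0.057 ] rot [ 1.798e+02 -1.000e-01  9.100e+00] F [-1.3 -5.2  1.4] op 0.0123 ff 42.7
-5 t 5.85 p [ 0.5517 -0.1193  0.057 ] rot [ 1.798e+02 -1.000e-01 -5.000e+00] F [-1.9 -4.   2.6] op 0.0123 ff 42.6
-19 t 6.24 p [ 0.5517 -0.1193  0.057 ] rot [179.9  -0.2 -19. ] F [-0.7 -4.9  2.2] op 0.012 ff 42.6
-21 t 6.49 p [ 0.5517 -0.1193  0.057 ] rot [179.9  -0.2 -21. ] F [-1.1 -5.8  2.2] op 0.0125 ff 42.6
rel t 6.91 p [ 0.5509 -0.1172  0.056 ] rot [-180.    0.  -21.] F [ 0.2 -0.  -0.2] op 0.0448 ff 0.0
up t 7.68 p [ 0.5503 -0.1173  0.1493] rot [ 1.8e+02  1.0e-01 -2.1e+01] F [ 0.3 -0.5 -0.3] op 0.0452 ff 0.0
12 [ 0.53583148 -0.11420515  0.07901358] -179.3476086558948
```

Run:
```python
from h import *
Y=np.radians(-4.5); ex=np.array([np.cos(Y),np.sin(Y)])
hole=np.array([.5205,.065]); hinge=hole+.147*ex; print(hinge)
robot.move_straight([.551,-.1175,.26],max_speed=.25); robot.set_gripper(0,40)
b=hinge+ex*.02
robot.move_ptp(list(b)+[.26],[180,0,-4.5]); st("behind")
for n in("top","scene"):
    im,d=camera(n); np.save(f"{n}1.npy",d); cv2.imwrite(f"pics/{n}1.png",im)
    P,u,v=cloud(n,d); m=(np.hypot(P[:,0]-.552,P[:,1]+.119)<.035)&(P[:,2]>.058)&(P[:,2]<.095); Q=P[m]
    if len(Q)>5:
        w,V=np.linalg.eigh(np.cov(Q[:,:2].T)); print(n,m.sum(),Q.mean(0),np.degrees(np.arctan2(V[1,1],V[0,1])))
a=cv2.imread("pics/top1.png")[130:250,260:400]; s=cv2.imread("pics/scene1.png")[130:250,260:400]
cv2.imwrite("pics/d.png",np.hstack([cv2.resize(x,(400,343),interpolation=cv2.INTER_CUBIC) for x in(a,s)]))
```

```text
[0.66704685 0.05346651]
behind t 9.7 p [0.6863 0.0508 0.26  ] rot [179.9   0.   -4.5] F [ 0.3 -1.4  0.2] op 0.0001 ff 0.0
top 78 [ 0.55058743 -0.11750527  0.07848164] 158.88277638564477
scene 115 [ 0.54463812 -0.11904773  0.07239371] 155.57722510457512
```

View pics/d.png

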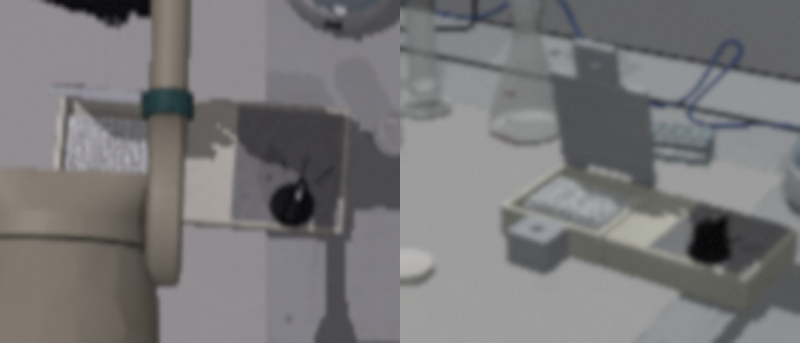

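Run:
```python
from h import *
Y=np.radians(-4.5); ex=np.array([np.cos(Y),np.sin(Y)])
hinge=np.array([.66705,.05347]); r=.135; h=.011
def P(th,lift=0):
    x=-r*np.cos(th)+.005*np.sin(th)+h; z=.045+r*np.sin(th)+.005*np.cos(th)+lift
    return list(hinge+ex*x)+[z]
robot.move_straight(list(hinge+ex*.02)+[.178],max_speed=.15)
for th in np.arange(1.4,-.01,-.14):
    robot.move_straight(P(th),max_speed=.12)
    print(round(th,2),np.round(robot.current_wrist_force(),1))
    if np.linalg.norm(robot.current_wrist_force())>30: break
st("arc")
for dz in(-.002,-.004,-.006,-.008):
    robot.move_straight(P(0,dz),max_speed=.05); f=robot.current_wrist_force(); st(dz)
    if np.linalg.norm(f)>18: break
robot.hold(.3)
robot.move_straight(P(0,.08),max_speed=.2); st("up")
```

```text
1.4 [ 0.3 -0.3  0.4]
1.26 [0.2 0.2 0.3]
1.12 [ 0.3  0.3 -0. ]
0.98 [ 1.  -0.2  0.8]
0.84 [ 0.5 -0.5  0.7]
0.7 [-0.1 -0.2 -0.3]
0.56 [ 0.1  0.9 -0.8]
0.42 [-0.2 -0.1  0.2]
0.28 [ 0.5 -0.5  0.2]
0.14 [ 0.4  0.2 -0.2]
-0.0 [ 0.2 -0.1  0.6]
arc t 13.96 p [0.5441 0.0632 0.0505] rot [-1.8e+02 -1.0e-01 -4.5e+00] F [ 0.2 -0.1  0.6] op 0.0001 ff 0.0
-0.002 t 14.21 p [0.544  0.0632 0.05  ] rot [-1.8e+02 -1.0e-01 -4.5e+00] F [-1.6 -0.1 10.3] op -0.0001 ff 5.5
-0.004 t 14.46 p [0.5441 0.0632 0.0498] rot [-1.8e+02 -1.0e-01 -4.5e+00] F [-5.6 -0.3 22.9] op 0.0 ff 11.8
up t 15.32 p [0.5429 0.0632 0.1295] rot [180.    0.   -4.5] F [-0.4  1.  -0.3] op 0.0002 ff 0.0
```

Run:
```python
from h import *
np.set_printoptions(precision=4,suppress=True)
robot.move_straight([.543,.0632,.2],max_speed=.25)
robot.set_gripper(.045,70)
p=[.4625,-.3325]
robot.move_ptp(p+[.15],[180,0,-16.7])
for n in("top","scene"):
    im,d=camera(n); np.save(f"{n}2.npy",d); cv2.imwrite(f"pics/{n}2.png",im)
    for l,z in(("lid_tongue",.05),("dial_axis",.066)):
        print(n,l,[(x["uv"],x["confidence"],atz(n,x["uv"],z)) for x in place_of(n,l)[:2]])
    P,u,v=cloud(n,d); m=(abs(P[:,0]-.58)<.04)&(abs(P[:,1]-.06)<.04); print(n,"lid z",np.median(P[m][:,2]))
    im=im.astype(int); 
    a=atz(n,[0,0],0)
    q=proj(n,[[.5205,.065,.05]])[0]; u0,v0=map(int,np.round(q)); print(q); print(cv2.cvtColor(im.astype(np.uint8),6)[v0-6:v0+7,u0-7:u0+8])
st("above")
robot.move_straight(p+[.057],max_speed=.1)
robot.set_gripper(0,70); st("grip")
robot.move_straight(p+[.16],max_speed=.1); st("lift")
a=cv2.imread("pics/top2.png")[150:250,250:400]; s=cv2.imread("pics/scene2.png")[150:250,250:400]
cv2.imwrite("pics/e.png",np.hstack([cv2.resize(x,(400,267),interpolation=cv2.INTER_CUBIC) for x in(a,s)]))
```

```text
top lid_tongue [([299.7, 211.5], 0.74, array([0.523 , 0.0599, 0.05  ]))]
top dial_axis []
top lid z 0.05027501126546585
[297.9121 212.3503]
[[136 143 143 143 144 145 145 144 139 137 138 138 135 135 136]
 [142 148 148 147 148 148 146 146 145 145 146 145 143 144 144]
 [145 146 147 148 148 148 147 148 148 148 148 147 147 147 147]
 [145 145 146 146 146 145 144 142 144 145 146 146 146 146 146]
 [144 145 145 145 144 140 131 122 127 137 144 145 145 145 145]
 [144 146 145 145 141 126 103  90 100 120 140 145 146 145 145]
 [146 146 146 145 138 107  77  70  79 104 134 145 146 146 145]
 [147 147 147 146 137 103  74  71  80 102 132 145 146 146 146]
 [148 147 148 148 140 114  93  87  96 115 139 146 147 147 147]
 [147 147 147 148 144 132 119 116 120 133 145 148 148 147 147]
 [145 146 146 146 145 144 138 137 138 144 148 148 147 147 147]
 [144 145 145 145 146 146 145 144 144 145 146 146 146 146 146]
 [145 145 146 146 146 146 146 146 146 145 145 145 146 145 145]]
scene lid_tongue [([306.4, 206.9], 0.95, array([0.5155, 0.0689, 0.05  ])), ([325.2, 207.9], 0.28, array([0.5366, 0.0156, 0.05  ]))]
scene di
[... 549 characters left out ...]
163 162 160]
 [158 161 162 159 149 134 125 127 137 150 160 162 162 160 152]
 [148 154 156 157 154 147 144 145 151 157 161 162 159 151 136]
 [125 134 140 147 152 153 154 157 160 162 161 156 147 133 113]
 [102 107 115 124 130 138 147 151 156 158 152 138 122 107  95]
 [ 92  94  97 101 105 112 121 129 138 141 132 113  98  90  84]
 [ 90  91  92  92  93  96  99 105 112 114 106  95  86  84  83]]
above t 18.07 p [ 0.463  -0.3319  0.1502] rot [180.   -0.  -16.6] F [-0.3  0.   0.1] op 0.0451 ff 0.0
grip t 19.53 p [ 0.4628 -0.3335  0.0578] rot [179.9  -0.1 -16.7] F [-2.  -2.3  4. ] op 0.0142 ff 68.1
lift t 20.72 p [ 0.4621 -0.332   0.1592] rot [-179.9    0.1  -16.7] F [ 0.2  0.5 -0.1] op 0.0142 ff 68.5
```

View pics/e.png

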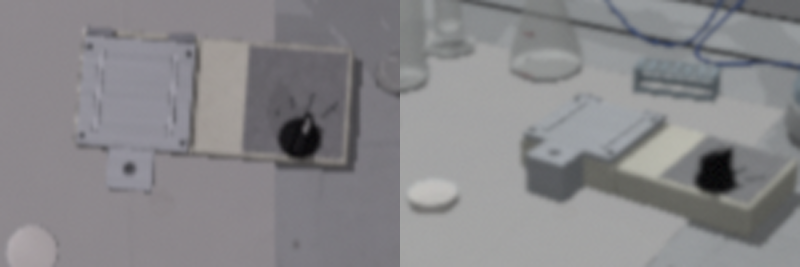

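Run:
```python
from h import *
np.set_printoptions(precision=4,suppress=True)
robot.move_ptp([.520,.0642,.15],[180,0,-4.5])
robot.move_straight([.520,.0642,.115],max_speed=.1); robot.hold(.2); st("hover")
im,d=camera("scene"); cv2.imwrite("pics/scene3.png",im)
print(proj("scene",[[.520,.0642,.05],[.520,.0642,.065],[.520,.0642,.105]]))
x=cv2.resize(im[140:230,270:350],(640,720),interpolation=cv2.INTER_CUBIC)[100:700]
for l in("lock_pin",): print([(r["uv"],r["confidence"]) for r in place_of("scene",l)[:2]])
cv2.imwrite("pics/f.png",x)
```

```text
hover t 22.9 p [0.5206 0.0641 0.1157] rot [-180.    -0.1   -4.5] F [0.1 0.3 0.1] op 0.0142 ff 68.5
[[308.4754 206.6238]
 [308.3945 202.2418]
 [308.1748 190.3388]]
[([309.7, 203.1], 0.55)]
```

View pics/f.png

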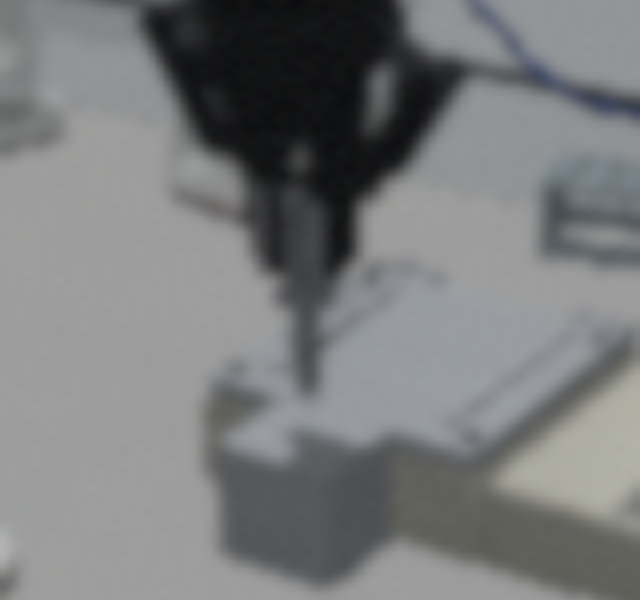

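Run:
```python
import cv2,numpy as np
np.set_printoptions(precision=2,suppress=True,linewidth=200)
a=cv2.imread("pics/scene2.png",0).astype(float); b=cv2.imread("pics/scene3.png",0).astype(float)
w=np.clip(152-a[204:209,304:313],0,None); vv,uu=np.mgrid[204:209,304:313]; print("hole",(w*uu).sum()/w.sum(),(w*vv).sum()/w.sum())
for r in range(188,204):
    s=b[r,302:315]; w=np.clip(np.median(np.r_[b[r,300:304],b[r,313:317]])-12-s,0,None); print(r,s.astype(int),(w*np.arange(302,315)).sum()/max(w.sum(),1))
```

```text
hole 307.36683417085425 206.678391959799
188 [154 144 120  92  75  69  66  68  71  87 113 131 136] 308.13299232736574
189 [155 144 117  91  76  72  71  71  78  96 121 136 141] 307.91087811271296
190 [156 148 127 106  88  78  73  80  93 110 130 137 141] 307.8829268292683
191 [157 153 144 130 106  84  77  90 112 128 137 137 134] 307.95813953488374
192 [157 156 152 140 116  88  78  95 122 134 136 131 131] 308.46770601336306
193 [156 156 152 139 115  89  81  96 118 128 129 132 140] 308.5100806451613
194 [156 155 151 138 113  88  80  91 106 119 131 141 148] 308.4410163339383
195 [155 154 151 139 113  88  78  85 105 126 142 149 152] 308.2230769230769
196 [153 153 151 140 115  88  77  91 119 140 150 153 154] 307.94930875576034
197 [150 148 147 137 115  90  78  97 128 146 152 154 154] 307.7846153846154
198 [148 143 139 131 115  93  81  98 131 149 153 154 153] 307.6730769230769
199 [149 146 145 138 123  99  84  99 131 149 153 153 154] 307.88125
200 [143 146 148 147 134 109  91 106 135 149 153 153 154] 308.00888888888886
201 [123 133 143 147 140 121 110 120 141 152 153 154 154] 307.03846153846155
202 [106 120 136 145 145 138 131 136 146 153 154 155 154] 302.2083333333333
203 [113 128 141 149 151 149 146 147 151 153 154 154 154] 302.05882352941177
```

```bash
cat > ins.py <<'E'
from h import *
def descend(x,y,z0,z1,step=.003,fl=10):
    z=z0
    while z>z1:
        z=max(z-step,z1); robot.move_straight([x,y,z],max_speed=.04)
        if robot.current_wrist_force()[2]>fl: return z,False
    return z,True
E
python3 - <<'E'
from ins import *
x0,y0=.5196,.0654
robot.move_straight([x0,y0,.106],max_speed=.08); st("pre")
z,ok=descend(x0,y0,.106,.085); st((z,ok))
if not ok:
    ez=robot.current_eef_pos()[2]
    if ez>.096:
      robot.move_straight([x0,y0,ez-.001],max_speed=.05)
      e=np.array([.88,.48]); l=np.array([.48,-.88])
      for a,b in [(1,0),(2,0),(3,0),(3,.8),(1.5,.8),(0,.8),(-1,.8),(-2,0),(-1,0),(-3,0),(-3,-.8),(-1.5,-.8),(0,-.8),(1.5,-.8),(3,-.8)]:
        q=np.array([x0,y0])+(a*e+b*l)*1e-3
        robot.move_straight([q[0],q[1],ez-.003],max_speed=.03); p=robot.current_eef_pos(); f=robot.current_wrist_force()
        print(a,b,np.round(p,4),np.round(f,1))
        if p[2]<ez-.0018: print("drop"); break
st("end")
E
```

```text
pre t 23.27 p [0.519  0.0655 0.1056] rot [ 1.8e+02  1.0e-01 -4.5e+00] F [-0.3  0.5 -0.8] op 0.0142 ff 68.5
(0.085, True) t 25.02 p [0.5188 0.0651 0.0846] rot [ 1.8e+02  1.0e-01 -4.5e+00] F [-3.3 -2.9 -1.1] op 0.0144 ff 68.5
end t 25.02 p [0.5188 0.0651 0.0846] rot [ 1.8e+02  1.0e-01 -4.5e+00] F [-3.3 -2.9 -1.1] op 0.0144 ff 68.5
```

Run:
```python
from ins import *
robot.set_gripper(0,100)
x0,y0=.5188,.0646
z,ok=descend(x0,y0,.085,.064,.004,12); st((z,ok))
f=robot.current_wrist_force(); x0+=f[0]/6e3; y0+=f[1]/6e3
if ok:
    z,ok=descend(x0,y0,.064,.053,.001,14); st((z,ok))
robot.hold(.5); st("end")
im,d=camera("scene"); x=cv2.resize(im[140:230,270:350],(640,720),interpolation=cv2.INTER_CUBIC)[100:700]; cv2.imwrite("pics/g.png",x)
```

```text
(0.064, True) t 26.73 p [0.5186 0.0646 0.0641] rot [180.    0.   -4.5] F [-4.9 -2.6 -0.5] op 0.0132 ff 97.5
(0.056999999999999995, False) t 28.48 p [0.5186 0.0642 0.0596] rot [-1.8e+02 -1.0e-01 -4.5e+00] F [-5.6 -0.8 18.5] op 0.0134 ff 100.0
end t 28.98 p [0.5186 0.0642 0.0596] rot [-1.8e+02 -1.0e-01 -4.5e+00] F [-5.5 -1.1 18.3] op 0.0139 ff 100.0
```

View pics/g.png

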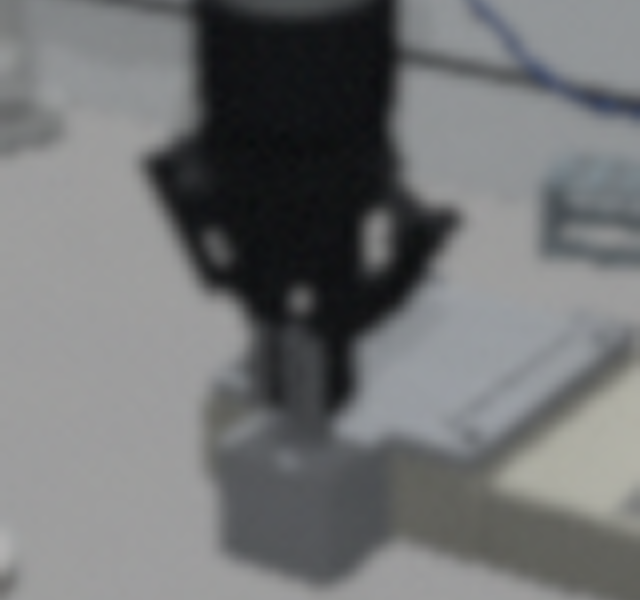

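Contact came at TCP z = 0.0596 m, close to the 0.0598 m expected for a seated pin. The picture shows the pin upright with its collar down on the tongue (crop about 305, 440), and the push is a steady 18 N.

```bash
python3 -c "
from h import *
st('final'); print(workorder.close_job())"
```

```text
final t 29.03 p [0.5186 0.0642 0.0596] rot [-1.8e+02 -1.0e-01 -4.5e+00] F [-5.4 -1.  17.8] op 0.0137 ff 100.0
the job is handed in; nothing more can be done
None
```

I handed the job in at about 29 s with the dial turned to three dots, the lid shut, and the long pin seated in the lug, still gripped at 100 N and pressed down with about 18 N; no verdict came back.

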